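Clamp the mended notebook on the binding board

TASK

The mended notebook has to be clamped on the binding board while its spine sets. With the fingertips, push the notebook until its spine lies flush along the stop rail; then, with the outside of a finger, swing the clamp strap over until the pad at its end stands above the middle of the cover; then push the cam lever down as far as it goes, so that the pad grips the book. Everything is only pushed: do not grasp or lift anything, and leave the things lying around the board where they are.

Things in the scene. Friction and masses are not known exactly. Their poses are not given: they have to be found in the camera images.
- binding_board: Beech board with the clamp on it, 180 (x) x 222 (y) x 18 mm thick, standing firmly on the desk (it does not shift). Origin: under its centre, on the desk; z up; x points away from the robot, towards the stop rail; y to the left. Board top at z = 18 mm. Its clamp stands at x = 4, y = 66 mm.
- rail_face (a point): Stop rail: a wooden strip 150 long (along board y), 16 thick, 12 high above the board top, three brass screws in it. This point is the middle of its front face (the face towards the robot), at the level of the board top; at board x = 50, y = -30 mm. Axes as the board's.
- notebook: Red pocket notebook lying loose on the board, 140 (own x) x 91 (own y) x 16 mm, about 0.17 kg. Origin: centre of its underside. Own x along board -y, own y towards the rail (board x), within about 0.12 rad; spine on the rail side, black elastic band near the other. Starts 12 to 29 mm short of the rail; flush, its centre is at board x = 4.4 mm. Cover 33 to 34 mm above the desk.
- clamp_strap (a joint): Swing of the clamp strap about the upright stud, rad, counter-clockwise from above. 0: strap points along board -x (towards the robot); 1.571: strap points along board -y, square over the notebook's middle. Range -0.45 to 2.2, starts between -0.35 and 0.2, no stop at 1.571. Stiff (0.07 N m); stays where left.
- strap_pivot (a point): On the upright axis of the stud, at mid-thickness of the strap (56 mm above the desk).
- strap_end (a point): On the strap's centre line 96 mm from the stud axis, at mid-thickness, above the pad. The strap is a flat steel bar 26 wide and 8 thick (52 to 60 mm above the desk while the lever is up) with a round end 109 mm from the stud axis; a small spindle and nut stand up 13 mm above it here. Site axes turn with the strap: own -x points from the stud to the end.
- clamp_pad: Round black rubber pad, 24 across and 9 thick, under the end of the strap on a spring spindle (5 N per mm, gives up to 7 mm). Origin: centre of its underside, 96 mm from the stud axis, 36 mm above the desk while the lever is up, so that it passes 2 to 3 mm above the cover.
- cam_lever (a joint): Cam lever, rad. 0: fully up (46 degrees above level), grows as it is pushed down, 1.0: end stop (11 degrees below level); starts between 0 and 0.12. It stays where it is left and takes about 0.2 to 0.3 N m to move. Pushing it down lowers strap and pad by 5 mm, which clamps the book with about 10 N; the cam locks by its own friction. Push it along its arc.
- lever_pin (a point): Axis of the cam lever, level, across the strap; on the stud axis, 84.5 mm above the desk. The lever turns with the strap and always points away from the strap's end, on the other side of the stud: strap over the book (1.571), lever towards board +y.
- lever_tip (a point): Outer end of the lever, on its centre line, 95 mm from the pin. The outer 50 mm is a round black handle 15 to 16 thick; inside that a steel rod 11 thick.
- eraser: Bystander, loose: white eraser in a green card sleeve, 22x52x12 mm, long axis y. Origin: centre of its underside.
- brass_weight: Bystander, loose: round brass weight with a knob, 38 mm across, 54 mm high. Origin: centre of its underside.
- pencil: Bystander, loose: yellow pencil, 136 mm long (y), 7 mm thick. Origin: centre of its underside.
- ink_bottle: Bystander, loose: square dark blue ink bottle, 50x50 mm, 67 mm high. Origin: centre of its underside.
- tankard: Bystander, loose: silver tankard holding pens, 83x112 mm, 179 mm high with the pens. Origin: centre of its underside.
Mind the look-alikes: they are no part of the job. Leave any purple look-alike of the notebook alone.

How it is judged:
By the outcome, as a careful person would: the job done as asked, in the order asked, and still so for the second after the job is handed in, with the robot touching nothing.
It also fails if it takes over 64 s, if anything falls off the work surface, if the arm or the gripper's body presses on something with over 40 N, if the wrist force passes 120 N, or if a joint passes its speed limit or range.

ROBOT

A 6-joint arm with a two-finger parallel gripper is mounted at the origin on a cart in front of the work surface, level with it; the furniture and walls round the work are solid. World frame = base frame: x ahead of the robot, y to its left, z up, the work surface at z = 0. Lengths are in m, angles in rad, forces in N, time in s.
With the tool pointing down it reaches from about 0.425 to 1.125 m from the base axis. Payload 14.9 kg.
Tool frame: the origin (TCP) lies at the very end of the fingers, on their centre line; the grasp point (between the pads) lies 19 mm behind it; z points along the fingers, y is the line along which they close (so a half turn about z gives the same grasp; the last joint's range is limited). The gripper opens to 91 mm and grips with 3 to 60 N. Pads are 32 mm wide; open, the fingers measure 118 mm over their backs; the gripper's body (76 mm by 178 mm) begins 60 mm behind the grasp point.
Start: joints at [1.207, 0.379, 1.734, -0, 1.028, -0.033], TCP at [0.227, 0.662, 0.214] pointing down, gripper open.
Joint ranges: [-2.77, 2.77], [-0.74, 2.19], [0, 2.66], [-1.06, 4.2], [0.31, 2.87], [-3.08, 3.08]. Speed limits (rad/s): [1.89, 1.89, 2.39, 3.14, 3.14, 3.14].

INTERFACE

Orientations are given as a unit quaternion [w, x, y, z].
In Python, from station import env, get_image, nets gives the robot as it stands. The module is installed in compiled form; this text tells all that it offers.
- The arm moves only by the tool move_arm, never from a script. Its argument "motion" is a list that holds one entry, the list of rows, each a list of 5 numbers: the shift along the tool's x, y, z in m, then the turn about the tool's z in degrees, then the gripper's target within -1 to 1 (fully open at 1, half-way at 0, shut at -1). A call has 1 to 12 rows; each row shifts and turns the commanded pose from where the row before left it, along the tool's axes as they then stand; what a row does not reach is not made up. A row lasts 1/12 s, in which the tool goes at most 41.7 mm and 7.16 degrees, less where a joint would pass 70% of its speed; a pose out of reach is approached as far as the arm can. A call with a gripper value outside its range is refused whole. The fingers move at their own pace and stop on an object; "grip_force" is the grip in N (left out, the last holds). Time passes only in rows, so rows that do not move let the fingers close. It gives the time, the measured TCP pose, the force, the opening and the grip force at its end, in the units of the state.
- env.state(): the state, without advancing time (a new reading comes with each control period).
- get_image(name): name is "side" or "top"; returns a dict with "image" (480x640x3 uint8, red, green, blue), "depth" (480x640 float32, m along the optical axis (not along the pixel's ray), 0 where there is no reading), "intrinsics" (3x3 intrinsics, pixels), "world_to_cam" (4x4, takes a point from world to camera coordinates). Camera axes: x right, y down, z forward; pixel columns grow to the right and rows downward; lengths in m; the calibration is good to about 2 mm. A picture is of the moment at which its call begins.
- env.job_done(): hands the job in; it is judged then, once.
Trained networks look in a picture, given as the dict that the camera call returned (one of the last four; its "shot" number tells which), for a name from the list of things; names that differ only in an ending like _2 or _b are one class to them, and where a whole thing is asked for, a point or a joint stands for the part that bears it (a point fixed in the world has none). Each returns a list of dicts, best first, with "score" (0 to 1); they miss things now and then, are a little off and sometimes report something else, mostly with a low value. They report only what shows in the picture. A call takes as long as a camera call. They do not tell look-alikes from the thing itself.
- nets.regions_of(picture, thing): "pixels" (480x640 bool, what is visible of it) and "at" ([column, row] in pixels, amid what is visible of it).
The state is a dict: "time": time; "joint_positions": joint angles; "qd": joint speeds; "joint_torque": joint torques, N m; "tool_pos": TCP position; "ee_rot": TCP orientation; "contact_force": force on the tool from outside, world axes, zero at the start; "ft_torque": the same for the moment, N m; "finger_gap": finger opening in m; "finger_force": force on a finger pad.
Only numpy, scipy, OpenCV 4.12 (cv2) and the standard library are available. Lean on these libraries where they do the work, as an engineer would, in place of code of your own. Each camera call takes 0.05 s, during which the arm holds its last target. There are 200 camera calls.

## Working session

There is one attempt and no reset: what is moved stays moved. The work goes in short steps, Python scripts to look and compute and a tool call to move; the robot and the scene stay as the last step left them, time stands still between calls to the robot, and variables do not carry over. Pictures are saved under pics/ and viewed, at most 10 in all, crops included, and the job is handed in when it is done.

Besides the shell and the picture viewer there is one more tool, called in YAML: its name, and indented under it one key for each argument. move_arm: Moves the arm, as the interface text tells. Its arguments: {"type":"object","properties":{"motion":{"type":"array","items":{"type":"array","items":{"type":"array","items":{"type":"number"}}}},"grip_force":{"type":"number"}},"required":["motion"]}

```bash
mkdir -p pics; cat > h.py <<'E'
import numpy as np,cv2
from station import env,get_image,nets
def save(d,n): cv2.imwrite('pics/'+n,d['image'][:,:,::-1])
def cloud(d):
    K=d['intrinsics'];Z=d['depth'];v,u=np.mgrid[:480,:640]
    P=np.stack([(u-K[0,2])/K[0,0]*Z,(v-K[1,2])/K[1,1]*Z,Z,np.ones_like(Z)],-1)
    W=P@np.linalg.inv(d['world_to_cam']).T
    W=W[...,:3];W[Z==0]=np.nan
    return W
E
python3 - <<'E'
from h import *
s=env.state();print({k:np.round(v,3) for k,v in s.items()})
t=get_image('top');si=get_image('side')
im=np.hstack([t['image'],si['image']])
save(t,'t0.png');save(si,'s0.png')
for n,d in(('top',t),('side',si)):
    W=cloud(d);print(n,np.linalg.inv(d['world_to_cam'])[:3,3].round(3),d['intrinsics'][0,0])
    for th in['binding_board','notebook','clamp_strap','clamp_pad','cam_lever','tankard','ink_bottle','brass_weight','eraser','pencil']:
        for r in nets.regions_of(d,th)[:3]:
            print(th,round(r['score'],2),np.round(r['at']),r['pixels'].sum(),np.nanmedian(W[r['pixels']],0).round(3))
E
```

```text
{'time': np.float64(0.0), 'joint_positions': array([ 1.207,  0.379,  1.735, -0.   ,  1.029, -0.033]), 'qd': array([ 0.   , -0.001,  0.   ,  0.   , -0.001, -0.   ]), 'joint_torque': array([ 0.0000e+00, -7.6373e+01, -4.3436e+01,  6.5000e-02,  4.3000e-02,
       -0.0000e+00]), 'tool_pos': array([0.227, 0.662, 0.213]), 'ee_rot': array([-0.   ,  0.165,  0.986, -0.001]), 'contact_force': array([-0.843,  0.406, -0.087]), 'ft_torque': array([ 0.035, -0.062, -0.062]), 'finger_force': np.float64(0.0), 'finger_gap': np.float64(0.092)}
top [0.455 0.135 1.293] 592.7098825032756
binding_board 0.57 [313. 240.] 5796 [0.56  0.167 0.021]
binding_board 0.55 [325. 272.] 2815 [0.509 0.14  0.034]
binding_board 0.24 [483. 308.] 1725 [ 0.439 -0.189  0.058]
notebook 0.84 [325. 269.] 2772 [0.509 0.14  0.034]
notebook 0.81 [178. 189.] 2647 [0.686 0.47  0.016]
notebook 0.59 [357. 331.] 242 [0.38  0.067 0.013]
clamp_strap 0.82 [295. 241.] 1001 [0.572 0.215 0.064]
cam_lever 0.66 [307. 224.] 375 [0.603 0.178 0.11 ]
cam_lever 0.6 [276. 254.] 584 [0.55  0.24  0.061]
tankard 0.63 [481. 307.] 1750 [ 0.438 -0.189  0.057]
ink_bottle 0.78 [391. 304.] 540 [0.439 0.005 0.046]
brass_weight 0.72 [306. 178.] 264 [0.711 0.179 0.034]
eraser 0.6 [363. 332.] 271 [0.381 0.067 0.013]
pencil 0.61 [261. 208.] 165 [0.65  0.287 0.007]
side [ 0.249 -0.757  0.805] 565.9921090495964
binding_board 0.56 [333. 275.] 4384 [0.556 0.134 0.019]
notebook 0.67 [297. 275.] 2123 [0.502 0.13  0.033]
clamp_strap 0.9 [323. 228.] 909 [0.576 0.196 0.062]
clamp_pad 0.58 [288. 233.] 26 [0.518 0.264 0.044]
cam_lever 0.89 [331. 231.] 363 [0.596 0.178 0.094]
tankard 0.61 [318. 346.] 239 [ 0.445 -0.173  0.151]
ink_bottle 0.62 [322. 229.] 928 [0.575 0.198 0.062]
ink_bottle 0.57 [282. 324.] 1017 [ 0.433 -0.011  0.041]
brass_weight 0.71 [381. 247.] 322 [0.708 0.169 0.031]
eraser 0.72 [246. 313.] 243 [0.376 0.061 0.012]
```

View pics/t0.png

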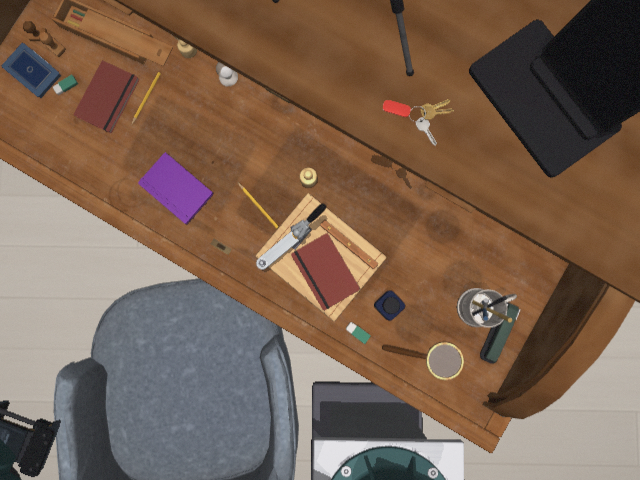

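View pics/s0.png

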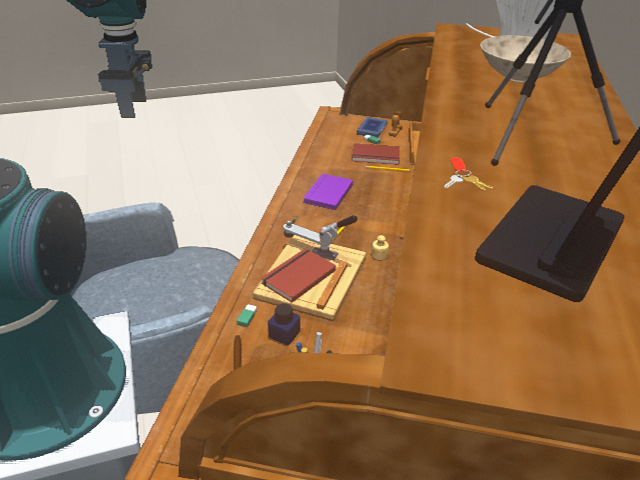

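The top view shows the board at about (321,257), with the target red notebook on it at (325,270). The rail runs (315,220)–(377,265), the strap end is at (262,264), the stud at (300,230) and the lever tip at (320,208). Possible mix-ups are the purple notebook at (176,188) and the red look-alike at (106,97). I choose the one on the board beside the clamp.

```bash
cat >> h.py <<'E'
from scipy.optimize import minimize
def rect(P):
    (c,s,a)=cv2.minAreaRect((P*1000).astype(np.float32)); return np.round(c,1),np.round(s,1),round(a,1)
def tob(W,b):
    c,s=np.cos(b[2]),np.sin(b[2]); d=W[...,:2]-b[:2]
    return np.stack([c*d[...,0]+s*d[...,1],-s*d[...,0]+c*d[...,1],W[...,2]],-1)
E
python3 - <<'E'
from h import *
for cam in('top','side'):
    d=get_image(cam);W=cloud(d)
    near=(np.hypot(W[...,0]-.535,W[...,1]-.135)<.16)
    z=W[...,2]
    hsv=cv2.cvtColor(d['image'],cv2.COLOR_RGB2HSV)
    m=near&(z>.0135)&(z<.045)
    # board + stuff: drop ink etc. by components
    n,l,st,_=cv2.connectedComponentsWithStats(m.astype(np.uint8))
    k=1+st[1:,4].argmax(); M=l==k
    print(cam,'board',rect(W[M][:,:2]),st[k,4])
    top=M&(z<.0215); print(' ztop',np.median(z[top]))
    r=near&((hsv[...,0]<8)|(hsv[...,0]>172))&(hsv[...,1]>120)&(z>.026)&(z<.042)
    n,l,st,_=cv2.connectedComponentsWithStats(r.astype(np.uint8));k=1+st[1:,4].argmax()
    print(' book red',rect(W[l==k][:,:2]),st[k,4],np.median(z[l==k]))
    R=nets.regions_of(d,'clamp_strap')[0]['pixels']
    S=R&(z>.052)&(z<.068); print(' strap',rect(W[S][:,:2]),S.sum(),np.median(z[S]))
    L=near&(z>.1); L&=np.hypot(W[...,0]-.6,W[...,1]-.18)<.08; print(' lever',L.sum(),np.nanmean(W[L],0).round(4),W[L][W[L][:,2].argmax()].round(3))
    if cam=='top':
        cv2.imwrite('pics/crop.png',cv2.resize(d['image'][180:340,220:420,::-1],(800,640))[:600])
E
```

```text
top board (array([530.3, 134.8]), array([184. , 180.1]), 51.3) 6641
 ztop 0.01864999929261535
 book red (array([512.5, 133.4]), array([138.7,  75. ]), 31.0) 2268 0.03434993766774841
 strap (array([557.5, 231.5]), array([ 26.9, 129.9]), 39.8) 562 0.06081177530101756
 lever 265 [0.6119 0.168  0.1248] [0.63  0.145 0.153]
side board (array([535.5, 151.7]), array([227.4, 191.6]), 51.7) 5474
 ztop 0.0183400713242296
 book red (array([510.1, 132.2]), array([142.6,  81.8]), 29.7) 1616 0.03333127490089832
 strap (array([553.4, 231.2]), array([ 31. , 128.6]), 40.4) 398 0.05943984082499504
 lever 188 [0.6104 0.1601 0.1247] [0.632 0.144 0.148]
```

View pics/crop.png

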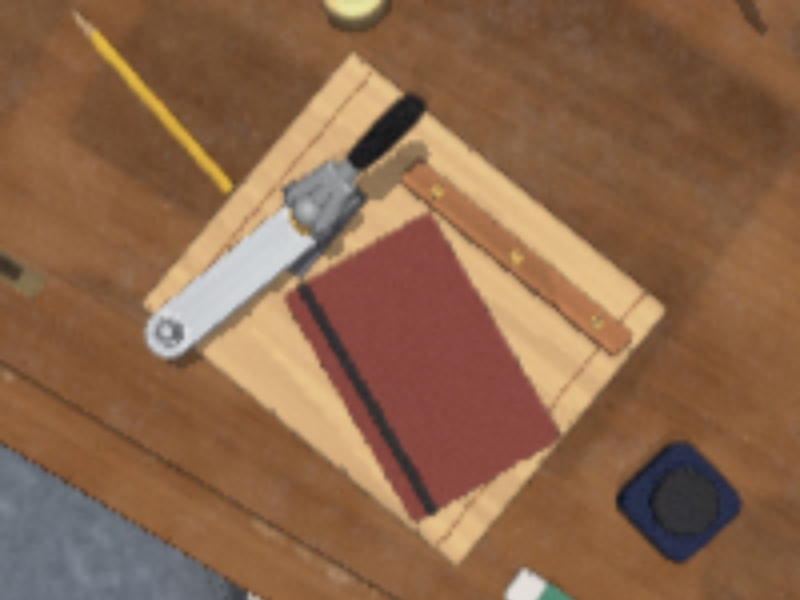

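The crop confirms the choice: red cover with a black band at (365,400) on the side away from the rail, and the spine edge (430,215)–(557,437) facing the rail. It is turned about 20° from the rail, more than described, so I will fit the corners.

```bash
cat >> h.py <<'E'
def back(d,uv,z):
    K=d['intrinsics'];T=np.linalg.inv(d['world_to_cam']);uv=np.atleast_2d(uv).astype(float)
    r=np.c_[(uv[:,0]-K[0,2])/K[0,0],(uv[:,1]-K[1,2])/K[1,1],np.ones(len(uv))]@T[:3,:3].T
    o=T[:3,3];return o+r*((z-o[2])/r[:,2])[:,None]
E
python3 - <<'E'
from h import *
d=get_image('top')
c=lambda L:np.array(L)/4.+[220,180]-.375
B=back(d,c([[353,57],[663,308],[458,560],[148,305]]),.018)
ctr=B.mean(0);yv=(B[0]-B[1])+(B[3]-B[2]);xv=(B[0]-B[3])+(B[1]-B[2])
ay=np.arctan2(yv[1],yv[0])-np.pi/2;ax=np.arctan2(xv[1],xv[0])
print(ctr,ax,ay,np.linalg.norm(B-np.roll(B,1,0),axis=1))
b=np.array([*ctr[:2],(222*ay+180*ax)/402]);print('b',b.round(4))
f=lambda L,z:(tob(back(d,c(L),z),b)*1000).round(1)
print('rail top front/back',f([[403,178],[612,353],[413,160],[630,335]],.030))
print('book',f([[430,215],[557,437],[418,522],[290,295]],.034))
print('strap end, nut',f([[168,333]],.066),f([[155,350]],.06))
print('lever',f([[415,105]],.150)); print('stud',f([[312,205]],.09))
np.save('b.npy',b)
for n in('ink_bottle','tankard','eraser','pencil'):
    r=nets.regions_of(d,n)[0];W=cloud(d)[r['pixels']];q=tob(W,b)*1000;print(n,np.nanpercentile(q,[3,50,97],axis=0).round(0).tolist())
E
```

```text
[0.54139144 0.14906014 0.018     ] -0.6711073089170422 -0.6706839229770297 [0.17451273 0.21622934 0.17424822 0.21556325]
b [ 0.5414  0.1491 -0.6709]
rail top front/back [[  52.1   43.9   30. ]
 [  49.9 -101.7   30. ]
 [  63.    46.    30. ]
 [  63.4 -103.1   30. ]]
book [[  45.4   19.8   34. ]
 [  -3.5 -107.    34. ]
 [ -84.7  -78.3   34. ]
 [ -34.9   50.5   34. ]]
strap end, nut [[-90.8  84.   66. ]] [[-102.    84.3   60. ]]
lever [[ 72.9  51.8 150. ]]
stud [[ 6.6 66.  90. ]]
ink_bottle [[-12.0, -200.0, 36.0], [8.0, -175.0, 46.0], [33.0, -154.0, 71.0]]
tankard [[91.0, -362.0, 7.0], [126.0, -326.0, 58.0], [169.0, -291.0, 162.0]]
eraser [[-85.0, -186.0, 8.0], [-76.0, -162.0, 14.0], [-66.0, -140.0, 19.0]]
pencil [[-10.0, 121.0, -1.0], [-0.0, 177.0, 7.0], [10.0, 233.0, 13.0]]
```

move_arm:
  motion:
    - [[0,0,0,6.5,1],[0,0,0,6.5,1],[0,0,0,6.4,1],[0,0,0,0,1]]

```text
time: 1.88
tool_pos: [0.2274, 0.6621, 0.2139]
ee_rot: [-0.0, 0.331, 0.944, -0.0]
contact_force: [-0.3, -0.4, 0.7]
finger_gap: 0.0913
finger_force: 0.0
```

```bash
cat >> h.py <<'E'
b=np.load('b.npy')
def where():
    s=env.state();w,x,y,z=s['ee_rot']
    ya=np.degrees(np.arctan2(1-2*(x*x+z*z),2*(x*y-w*z))-b[2])-90
    print('t',round(float(s['time']),2),'board mm',(tob(np.array(s['tool_pos']),b)*1000).round(1),'toolY vs boardY deg',round(float(ya),2),'F',np.round(s['contact_force'],1),'gap',s['finger_gap'].round(3), 'j',np.round(s['joint_positions'],2))
E
python3 -c "
from h import *
where()"
```

```text
Traceback (most recent call last):
  File "h.py", line 24, in where
    print('t',round(float(s['time']),2),'board mm',(tob(np.array(s['tool_pos']),b)*1000).round(1),'toolY vs boardY deg',round(float(ya),2),'F',np.round(s['contact_force'],1),'gap',s['finger_gap'].round(3), 'j',np.round(s['joint_positions'],2))
                                                                                                                                                                                    ^^^^^^^^^^^^^^^^^^^^^
AttributeError: 'float' object has no attribute 'round'
```

```bash
sed -i "s/s\['finger_gap'\].round(3)/round(float(s['finger_gap']),3)/" h.py; python3 -c "
from h import *
where()"
```

```text
t 1.88 board mm [-564.9  206.6  213.9] toolY vs boardY deg -0.22 F [-0.3 -0.4  0.7] gap 0.091 j [1.21 0.38 1.73 0.   1.03 0.31]
```

move_arm:
  motion:
    - [[-0.025,-0.0132,0,0,1],[-0.025,-0.0132,0,0,1],[-0.025,-0.0132,0,0,1],[-0.025,-0.0132,0,0,1],[-0.025,-0.0132,0,0,1],[-0.025,-0.0132,0,0,1],[-0.025,-0.0132,0,0,1],[-0.025,-0.0132,0,0,1],[-0.025,-0.0132,0,0,1],[-0.025,-0.0132,0,0,1],[-0.025,-0.0132,0,0,1],[-0.025,-0.0132,0,0,1]]

```text
time: 2.88
tool_pos: [0.3647, 0.3505, 0.2141]
ee_rot: [0.0, 0.326, 0.945, 0.0]
contact_force: [0.2, -0.9, 0.6]
finger_gap: 0.0913
finger_force: 0.0
```

move_arm:
  motion:
    - [[-0.025,-0.0132,0,0,1],[-0.025,-0.0132,0,0,1],[-0.025,-0.0132,0,0,1],[-0.025,-0.0132,0,0,1],[-0.025,-0.0132,0,0,1],[-0.022,-0.0132,0,0,1],[0,0,0,0,1]]

```text
time: 3.47
tool_pos: [0.4315, 0.1956, 0.2141]
ee_rot: [0.0, 0.328, 0.945, -0.0]
contact_force: [-0.3, 1.0, -0.1]
finger_gap: 0.0913
finger_force: 0.0
```

```bash
python3 -c "
from h import *
where()"
```

```text
t 3.47 board mm [-115.   -31.8  214.1] toolY vs boardY deg 0.2 F [-0.3  1.  -0.1] gap 0.091 j [ 0.38  0.01  2.18 -0.    0.95 -0.53]
```

move_arm:
  motion:
    - [[0,0,0.024,0,1],[0,0,0.024,0,1],[0,0,0.024,0,1],[0,0,0.024,0,1],[0,0,0.024,0,1],[0,0,0.024,0,1],[0,0,0.024,0,1],[0,0,0.015,0,1],[0,0,0.008,0,1],[0,0,0,0,1]]

```text
time: 4.3
tool_pos: [0.4296, 0.1983, 0.0217]
ee_rot: [-0.001, 0.327, 0.945, -0.001]
contact_force: [-0.8, 0.3, -0.6]
finger_gap: 0.091
finger_force: 0.0
```

move_arm:
  motion:
    - [[-0.006,0,0,0,1],[-0.006,0,0,0,1],[-0.004,0,0,0,1],[-0.004,0,0,0,1],[-0.004,0,0,0,1],[-0.004,0,0,0,1],[-0.004,0,0,0,1],[-0.004,0,0,0,1],[-0.004,0,0,0,1],[0,0,0,0,1]]

```text
time: 5.13
tool_pos: [0.4626, 0.1733, 0.023]
ee_rot: [0.0, 0.329, 0.944, 0.0]
contact_force: [-0.2, -0.1, 0.6]
finger_gap: 0.0916
finger_force: 0.0
```

```bash
python3 -c "
from h import *
where()
d=get_image('top');cv2.imwrite('pics/p1.png',cv2.resize(d['image'][180:330,220:420,::-1],(800,600)))"
```

```text
t 5.13 board mm [-76.7 -30.   23. ] toolY vs boardY deg 0.07 F [-0.2 -0.1  0.6] gap 0.092 j [ 0.31  0.39  2.19 -0.    0.55 -0.59]
```

View pics/p1.png

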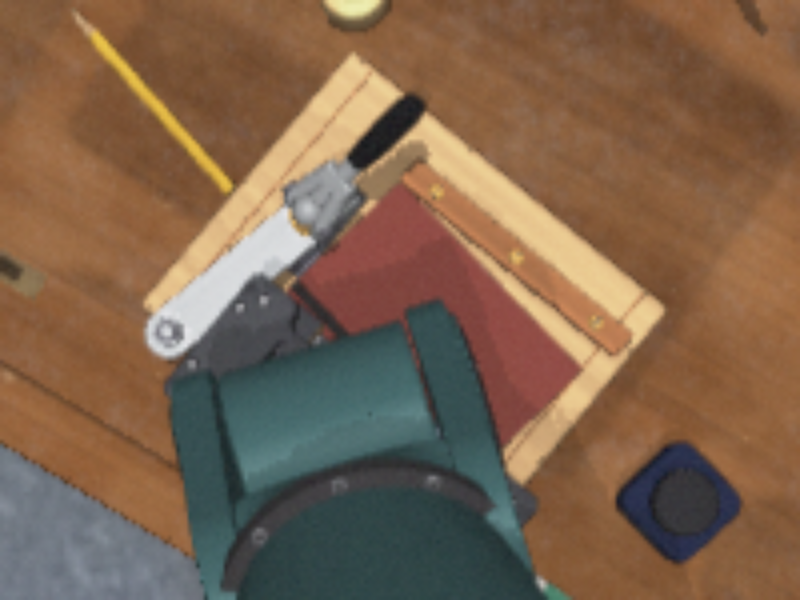

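The book has swung nearly parallel to the rail (spine (405,190)–(580,370)) and the strap has not moved. I keep pushing.

move_arm:
  motion:
    - [[-0.003,0,0,0,1],[-0.003,0,0,0,1],[-0.003,0,0,0,1],[-0.003,0,0,0,1],[-0.003,0,0,0,1],[-0.002,0,0,0,1],[-0.001,0,0,0,1],[0,0,0,0,1]]

```text
time: 5.85
tool_pos: [0.4745, 0.1631, 0.0228]
ee_rot: [-0.002, 0.329, 0.944, -0.0]
contact_force: [-14.9, 19.0, 9.0]
finger_gap: 0.0913
finger_force: 11.0
```

```bash
python3 -c "
from h import *
where()"
```

```text
t 5.85 board mm [-61.1 -30.6  22.8] toolY vs boardY deg -0.03 F [-14.9  19.    9. ] gap 0.091 j [ 0.28  0.4   2.18  0.    0.56 -0.62]
```

move_arm:
  motion:
    - [[0.004,0,0,0,1],[0.012,0,0,0,1],[0.03,0,0,0,1],[0.02,0,-0.02,0,1],[0,0,-0.04,0,1],[0,0.04,-0.03,0,1],[0,0.04,0,0,1],[0,0.04,0,0,1],[0,0.04,0,0,1],[0,0.04,0,0,1],[0,0.03,0,0,1],[0,0,0,0,-1]]

```text
time: 6.85
tool_pos: [0.5655, 0.3828, 0.1083]
ee_rot: [0.001, 0.328, 0.945, 0.001]
contact_force: [0.5, 0.3, 0.4]
finger_gap: 0.0872
finger_force: 0.0
```

```bash
python3 -c "
from h import *
where()
d=get_image('top');cv2.imwrite('pics/p2.png',cv2.resize(d['image'][180:330,220:420,::-1],(800,600)))"
```

```text
t 6.85 board mm [-126.4  198.   108.3] toolY vs boardY deg 0.16 F [0.5 0.3 0.4] gap 0.087 j [ 0.56  0.48  1.81  0.    0.85 -0.34]
```

View pics/p2.png

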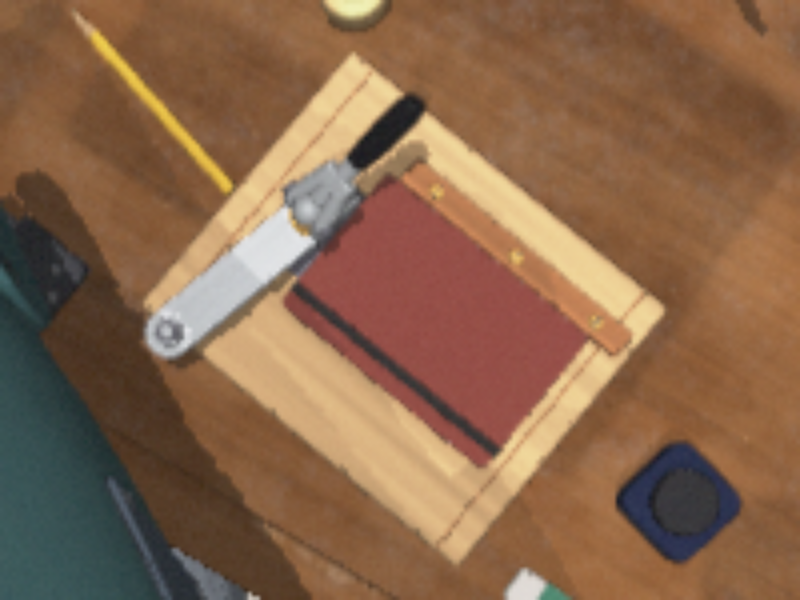

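The spine now lies along the rail. Next I check where the book sits along y.

```bash
python3 - <<'E'
from h import *
for cam in('top','side'):
    d=get_image(cam);W=cloud(d);q=tob(W,b)*1000
    hsv=cv2.cvtColor(d['image'],cv2.COLOR_RGB2HSV)
    m=(abs(q[...,0])<70)&(q[...,1]>-115)&(q[...,1]<70)&(q[...,2]>28)&(q[...,2]<40)&((hsv[...,0]<6)|(hsv[...,0]>172)|(hsv[...,2]<60))
    Q=q[m];print(cam,m.sum(),'x',np.percentile(Q[:,0],[.5,99.5]).round(1))
    for x0 in(-30,-20,-10,0,10,20,30,40):
        s=Q[abs(Q[:,0]-x0)<3];print(x0,s[:,1].min().round(1),s[:,1].max().round(1),end=' | ')
    print()
    for y0 in(-75,-60,-45,-30,-15,0,15,30):
        s=Q[abs(Q[:,1]-y0)<3];print(y0,s[:,0].min().round(1),s[:,0].max().round(1),end=' | ')
    print()
    R=nets.regions_of(d,'clamp_strap')[0]['pixels'];S=q[R&(q[...,2]>57)&(q[...,2]<64)];print('strap',rect(S[:,:2]/1000))
    B=q[(abs(q[...,2]-18)<2)&(abs(q[...,0])<110)&(abs(q[...,1])<125)];print('board ext',np.percentile(B[:,:2],[.3,99.7],axis=0))
    N=q[(q[...,2]>66)&(q[...,2]<78)&(q[...,0]<-70)&(q[...,0]>-110)&(abs(q[...,1]-84)<12)];print('nut',np.mean(N,0) if len(N) else 0,len(N))
E
```

```text
top 2663 x [-40.7  48.1]
-30 -85.1 51.0 | -20 -86.1 52.2 | -10 -85.9 51.8 | 0 -85.3 52.4 | 10 -86.1 51.5 | 20 -86.0 52.4 | 30 -85.3 52.4 | 40 -86.3 50.3 | 
-75 -41.2 47.8 | -60 -41.1 47.9 | -45 -41.3 48.3 | -30 -41.2 48.2 | -15 -41.0 48.3 | 0 -41.2 48.1 | 15 -39.7 48.7 | 30 -40.9 48.4 | 
strap (array([-49.8,  77.1]), array([ 27.2, 106.5]), 78.1)
board ext [[ -89.59533091 -109.65277677]
 [  89.70468104  111.45790356]]
nut [-88.50768064  84.38468224  70.06396304] 27
side 1683 x [-41.6  47.5]
-30 -84.8 48.4 | -20 -88.8 48.3 | -10 -89.6 61.3 | 0 -87.8 57.5 | 10 -89.7 61.8 | 20 -90.0 45.1 | 30 -88.6 50.6 | 40 -87.9 43.3 | 
-75 -42.1 47.8 | -60 -41.6 48.2 | -45 -41.8 46.8 | -30 -40.9 46.7 | -15 -40.8 47.4 | 0 -40.0 46.1 | 15 -41.6 46.8 | 30 -41.2 46.7 | 
strap (array([-41.6,  71.1]), array([ 31.8, 121.3]), 81.5)
board ext [[ -90.55827682 -113.91668882]
 [  89.57450929  109.80729399]]
nut [-89.79873274  81.04987028  69.54498659] 18
```

Board extents match well (±90, ±111 mm) and the book is flush. But its centre is at y≈-18.5, about 11 mm left of where the pad will land. I will try to shift it along the rail: press the near edge with both fingertips and drag toward -y.

move_arm:
  motion:
    - [[0,-0.036,0,0,1],[0,-0.036,0,0,1],[0,-0.036,0,0,1],[0,-0.036,0,0,1],[0,-0.036,0,0,1],[0,-0.03,0.025,0,1],[0,0,0.03,0,1],[0,0,0.031,0,1],[-0.03,0,0,0,1],[-0.028,0,0,0,1],[-0.005,0,0,0,1],[-0.003,0,0,0,1]]

```text
time: 8.1
tool_pos: [0.4827, 0.1729, 0.0217]
ee_rot: [-0.002, 0.331, 0.944, 0.0]
contact_force: [-22.6, 44.7, 2.9]
finger_gap: 0.0915
finger_force: 22.6
```

```bash
python3 -c "
from h import *
where()"
```

```text
t 8.1 board mm [-60.8 -17.8  21.7] toolY vs boardY deg -0.17 F [-22.6  44.7   2.9] gap 0.091 j [ 0.3   0.42  2.16  0.01  0.57 -0.6 ]
```

move_arm:
  motion:
    - [[0.002,-0.002,0,0,1],[0,-0.003,0,0,1],[0,-0.003,0,0,1],[0,-0.003,0,0,1],[0,-0.003,0,0,1]]

```text
time: 8.52
tool_pos: [0.4736, 0.1628, 0.0222]
ee_rot: [0.0, 0.329, 0.944, 0.0]
contact_force: [-1.2, 3.1, 0.8]
finger_gap: 0.091
finger_force: 1.4
```

```bash
cat >> h.py <<'E'
def book(cam='top'):
    d=get_image(cam);W=cloud(d);q=tob(W,b)*1000
    hsv=cv2.cvtColor(d['image'],cv2.COLOR_RGB2HSV)
    m=(abs(q[...,0])<70)&(q[...,1]>-115)&(q[...,1]<70)&(q[...,2]>28)&(q[...,2]<40)&((hsv[...,0]<6)|(hsv[...,0]>172))&(hsv[...,1]>90)
    Q=q[m]
    print(cam,[(x0,*np.percentile(Q[abs(Q[:,0]-x0)<3][:,1],[1,99]).round(1)) for x0 in(0,10,20,30,40)])
    print([(y0,*np.percentile(Q[abs(Q[:,1]-y0)<3][:,0],[1,99]).round(1)) for y0 in(-75,-60,-30,0,30)])
    return d
E
python3 -c "
from h import *
where();book()"
```

```text
t 8.52 board mm [-61.6 -31.4  22.2] toolY vs boardY deg 0.06 F [-1.2  3.1  0.8] gap 0.091 j [ 0.28  0.4   2.18  0.    0.56 -0.62]
top [(0, np.float64(-86.7), np.float64(50.8)), (10, np.float64(-86.1), np.float64(49.9)), (20, np.float64(-86.0), np.float64(49.6)), (30, np.float64(-85.9), np.float64(50.0)), (40, np.float64(-85.3), np.float64(48.8))]
[(-75, np.float64(3.4), np.float64(47.3)), (-60, np.float64(14.7), np.float64(48.4)), (-30, np.float64(31.3), np.float64(47.6)), (0, np.float64(3.7), np.float64(48.2)), (30, np.float64(-16.7), np.float64(47.2))]
```

move_arm:
  motion:
    - [[0.006,0,0,0,1],[0,0.009,0,0,1],[0,0.009,0,0,1],[-0.006,0,0,0,1],[-0.0025,0,0,0,1],[0,0,0,0,1],[0,-0.003,0,0,1],[0,-0.003,0,0,1]]

```text
time: 9.23
tool_pos: [0.4832, 0.1737, 0.0222]
ee_rot: [-0.001, 0.329, 0.944, 0.001]
contact_force: [-15.7, 42.2, 7.6]
finger_gap: 0.0911
finger_force: 19.2
```

move_arm:
  motion:
    - [[0,-0.003,0,0,1],[0,-0.003,0,0,1]]

```text
time: 9.4
tool_pos: [0.4794, 0.1689, 0.0222]
ee_rot: [-0.001, 0.329, 0.944, 0.001]
contact_force: [-15.7, 43.4, 8.5]
finger_gap: 0.0912
finger_force: 19.5
```

move_arm:
  motion:
    - [[0,-0.003,0,0,1],[0,-0.003,0,0,1]]

```text
time: 9.57
tool_pos: [0.4756, 0.1642, 0.0222]
ee_rot: [-0.001, 0.329, 0.944, 0.001]
contact_force: [-15.7, 43.7, 8.8]
finger_gap: 0.091
finger_force: 20.1
```

```bash
python3 -c "
from h import *
where();book()"
```

```text
t 9.57 board mm [-60.9 -29.   22.2] toolY vs boardY deg -0.01 F [-15.7  43.7   8.8] gap 0.091 j [ 0.28  0.4   2.18  0.01  0.56 -0.62]
top [(0, np.float64(-104.8), np.float64(31.3)), (10, np.float64(-104.1), np.float64(31.3)), (20, np.float64(-103.9), np.float64(31.8)), (30, np.float64(-104.7), np.float64(30.3)), (40, np.float64(-102.9), np.float64(30.7))]
[(-75, np.float64(3.4), np.float64(47.2)), (-60, np.float64(14.7), np.float64(48.3)), (-30, np.float64(31.5), np.float64(48.3)), (0, np.float64(6.8), np.float64(48.2)), (30, np.float64(-15.9), np.float64(47.0))]
```

The drag works and the book follows without slipping. It went about 7 mm too far, so I drag back.

move_arm:
  motion:
    - [[0,0.0025,0,0,1],[0,0.0025,0,0,1],[0,0.0025,0,0,1],[0,0,0,0,1]]

```text
time: 9.95
tool_pos: [0.4775, 0.1672, 0.0208]
ee_rot: [-0.003, 0.329, 0.944, -0.002]
contact_force: [-15.9, 5.1, 5.3]
finger_gap: 0.0912
finger_force: 8.1
```

```bash
python3 -c "
from h import *
where();book();book('side')"
```

```text
t 9.95 board mm [-61.3 -25.6  20.8] toolY vs boardY deg 0.0 F [-15.9   5.1   5.3] gap 0.091 j [ 0.29  0.41  2.17  0.    0.57 -0.61]
top [(0, np.float64(-104.8), np.float64(31.6)), (10, np.float64(-104.0), np.float64(31.2)), (20, np.float64(-103.4), np.float64(31.6)), (30, np.float64(-103.3), np.float64(31.2)), (40, np.float64(-103.4), np.float64(30.8))]
[(-75, np.float64(-1.0), np.float64(47.9)), (-60, np.float64(9.3), np.float64(47.6)), (-30, np.float64(28.8), np.float64(48.1)), (0, np.float64(13.4), np.float64(48.4)), (30, np.float64(-18.9), np.float64(48.5))]
side [(0, np.float64(-106.8), np.float64(26.8)), (10, np.float64(-108.5), np.float64(26.7)), (20, np.float64(-107.3), np.float64(27.0)), (30, np.float64(-106.6), np.float64(26.9)), (40, np.float64(-107.1), np.float64(28.4))]
[(-75, np.float64(-41.4), np.float64(45.3)), (-60, np.float64(-41.0), np.float64(47.0)), (-30, np.float64(-38.2), np.float64(46.5)), (0, np.float64(-39.5), np.float64(47.0)), (30, np.float64(-38.7), np.float64(43.2))]
```

move_arm:
  motion:
    - [[-0.0005,0.0025,0,0,1],[0,0.0025,0,0,1],[0,0.0025,0,0,1],[0,0,0,0,1]]

```text
time: 10.38
tool_pos: [0.4817, 0.1724, 0.0205]
ee_rot: [-0.004, 0.329, 0.944, -0.002]
contact_force: [-18.9, 4.0, 4.1]
finger_gap: 0.0914
finger_force: 8.6
```

```bash
python3 -c "
from h import *
where();book()"
```

```text
t 10.38 board mm [-61.2 -18.8  20.5] toolY vs boardY deg -0.02 F [-18.9   4.    4.1] gap 0.091 j [ 0.3   0.42  2.16  0.    0.58 -0.6 ]
top [(0, np.float64(-98.5), np.float64(37.0)), (10, np.float64(-98.0), np.float64(37.6)), (20, np.float64(-97.9), np.float64(36.7)), (30, np.float64(-98.1), np.float64(36.6)), (40, np.float64(-97.5), np.float64(36.7))]
[(-75, np.float64(-8.3), np.float64(47.7)), (-60, np.float64(3.4), np.float64(48.3)), (-30, np.float64(24.3), np.float64(48.1)), (0, np.float64(13.4), np.float64(48.4)), (30, np.float64(-11.3), np.float64(48.4))]
```

Now the book is centred at y≈-31. I release it, close the fingers and go round to the left side of the strap.

move_arm:
  motion:
    - [[0.004,0,0,0,1],[0.02,0,0,0,1],[0.03,0,0,0,1],[0,0,-0.04,0,-1],[0,0,-0.04,0,-1],[0,0.036,-0.01,0,-1],[0,0.036,0,0,-1],[0,0.036,0,0,-1],[0,0.036,0,5,-1],[-0.02,0,0,5,-1],[-0.024,0,0,0,-1],[0,0,0,0,-1]]

```text
time: 11.43
tool_pos: [0.5658, 0.2865, 0.1119]
ee_rot: [0.001, 0.41, 0.912, 0.0]
contact_force: [0.4, -0.8, -0.1]
finger_gap: 0.0343
finger_force: 0.0
```

```bash
python3 -c "
from h import *
where();book();d=book('side');save(d,'s2.png')"
```

```text
t 11.43 board mm [-66.3 122.9 111.9] toolY vs boardY deg -9.95 F [ 0.4 -0.8 -0.1] gap 0.034 j [ 0.43  0.41  1.91 -0.    0.82 -0.29]
top [(0, np.float64(-97.6), np.float64(37.3)), (10, np.float64(-97.1), np.float64(36.5)), (20, np.float64(-97.7), np.float64(36.1)), (30, np.float64(-97.8), np.float64(36.5)), (40, np.float64(-97.4), np.float64(36.7))]
[(-75, np.float64(-40.9), np.float64(47.8)), (-60, np.float64(-40.7), np.float64(48.1)), (-30, np.float64(-40.7), np.float64(47.5)), (0, np.float64(-39.8), np.float64(47.6)), (30, np.float64(-39.8), np.float64(47.7))]
side [(0, np.float64(-101.3), np.float64(37.0)), (10, np.float64(-101.5), np.float64(33.6)), (20, np.float64(-102.7), np.float64(35.8)), (30, np.float64(-100.5), np.float64(34.0)), (40, np.float64(-102.6), np.float64(33.9))]
[(-75, np.float64(-40.2), np.float64(46.2)), (-60, np.float64(-39.3), np.float64(46.9)), (-30, np.float64(-41.1), np.float64(46.7)), (0, np.float64(-40.2), np.float64(46.7)), (30, np.float64(-39.7), np.float64(46.7))]
```

move_arm:
  motion:
    - [[0,0,0.02,0,-1],[0,0,0.02,0,-1],[0,0,0.02,0,-1],[0,0,0.009,0,-1],[0,0,0,0,-1],[0,0,0,0,-1]]

```text
time: 12.03
tool_pos: [0.5629, 0.288, 0.0431]
ee_rot: [-0.0, 0.409, 0.912, -0.0]
contact_force: [0.3, 0.5, 0.6]
finger_gap: 0.0004
finger_force: 0.0
```

```bash
python3 -c "
from h import *
where()"
```

```text
t 12.03 board mm [-69.5 122.2  43.1] toolY vs boardY deg -9.89 F [0.3 0.5 0.6] gap 0.0 j [ 0.44  0.51  1.92  0.    0.71 -0.29]
```

move_arm:
  motion:
    - [[-0.002,-0.008,0,0,-1],[0,-0.0075,0,0,-1],[0.0016,-0.0057,0,-4,-1],[0.0016,-0.0057,0,-4,-1],[0.0016,-0.0057,0,-4,-1],[0.0016,-0.0057,0,-4,-1],[0.0016,-0.0057,0,-4,-1],[0.0016,-0.0057,0,-4,-1],[0.0016,-0.0057,0,-4,-1],[0.0016,-0.0057,0,-4,-1]]

```text
time: 12.87
tool_pos: [0.5167, 0.2455, 0.0439]
ee_rot: [0.0, 0.141, 0.99, 0.0]
contact_force: [-0.2, 0.9, 0.5]
finger_gap: 0.0003
finger_force: 0.5
```

```bash
cat >> h.py <<'E'
def strap(cam='top'):
    d=get_image(cam);q=tob(cloud(d),b)*1000
    r=nets.regions_of(d,'clamp_strap')[:1]
    if not r: print('no strap');return d
    S=q[r[0]['pixels']&(q[...,2]>54)&(q[...,2]<66)&(np.hypot(q[...,0]-4,q[...,1]-66)<116)]
    m=S[:,:2].mean(0);w,V=np.linalg.eigh(np.cov(S[:,:2].T));v=V[:,1]*np.sign(V[:,1]@(m-[4,66]))
    far=(S[:,:2]-[4,66])@v
    print(cam,'strap mean',m.round(1),len(S),'pca ang',np.degrees(np.arctan2(-v[1],-v[0])).round(1),'stud->mean ang',np.degrees(np.arctan2(66-m[1],4-m[0])).round(1),'far',np.percentile(far,99.5).round(1))
    return d
E
python3 -c "
from h import *
where();strap();strap('side')"
```

```text
t 12.87 board mm [-79.3  60.2  43.9] toolY vs boardY deg 22.28 F [-0.2  0.9  0.5] gap 0.0 j [ 0.4   0.44  2.04  0.    0.66 -0.89]
top strap mean [-1.8 56.5] 22 pca ang 72.4 stud->mean ang 58.5 far 16.4
side strap mean [-42.1  42.9] 419 pca ang 20.2 stud->mean ang 26.7 far 109.6
```

move_arm:
  motion:
    - [[0.0016,-0.0057,0,-4,-1],[0.0016,-0.0057,0,-4,-1],[0.0016,-0.0057,0,-4,-1],[0.0016,-0.0057,0,-4,-1],[0.0016,-0.0057,0,-4,-1],[0.0016,-0.0057,0,-4,-1],[0.0016,-0.0057,0,-4,-1],[0.0016,-0.0057,0,-4,-1],[0.0016,-0.0057,0,-4,-1],[0.0016,-0.0057,0,-4,-1],[0.0016,-0.0057,0,-4,-1],[0.0016,-0.0057,0,-4,-1]]

```text
time: 14.07
tool_pos: [0.5054, 0.178, 0.0433]
ee_rot: [0.0, -0.273, 0.962, 0.0]
contact_force: [-0.2, 1.0, 0.6]
finger_gap: 0.0009
finger_force: 0.5
```

move_arm:
  motion:
    - [[0.0016,-0.0057,0,-4,-1],[0.0016,-0.0057,0,-4,-1],[0,0,0,0,-1]]

```text
time: 14.32
tool_pos: [0.5093, 0.1663, 0.0433]
ee_rot: [0.0, -0.34, 0.941, -0.0]
contact_force: [-0.3, 0.0, -0.2]
finger_gap: 0.0005
finger_force: 0.0
```

```bash
python3 -c "
from h import *
where();d=strap();strap('side');cv2.imwrite('pics/p3.png',cv2.resize(d['image'][180:330,220:420,::-1],(800,600)))"
```

```text
t 14.32 board mm [-35.9  -6.4  43.3] toolY vs boardY deg 78.13 F [-0.3  0.  -0.2] gap 0.0 j [ 0.27  0.4   2.12 -0.    0.63 -1.99]
top strap mean [ 5.9 57.4] 40 pca ang 153.5 stud->mean ang 102.7 far 15.5
side strap mean [ -9.1 -10. ] 243 pca ang 84.4 stud->mean ang 80.2 far 111.7
```

View pics/p3.png

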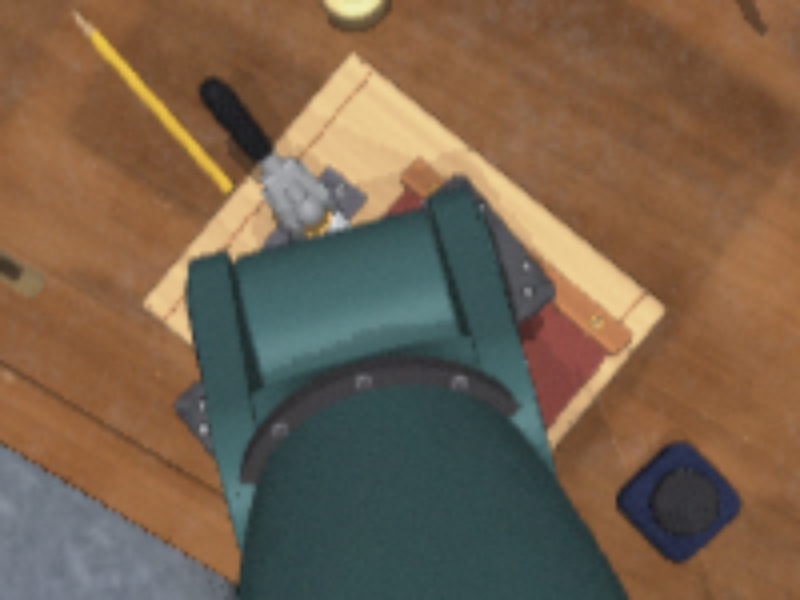

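The strap has swung over the book. The lever points up-left, tip at about (212,88), and the arm hides the strap itself. I will measure its angle from the lever and the side camera.

```bash
cat >> h.py <<'E'
def lever(cam='top'):
    d=get_image(cam);q=tob(cloud(d),b)*1000;h=cv2.cvtColor(d['image'],cv2.COLOR_RGB2HSV)[...,2]
    r=np.hypot(q[...,0]-4,q[...,1]-66)
    R=nets.regions_of(d,'cam_lever')[:1]
    m=(r>25)&(r<115)&(q[...,2]>52)&(q[...,1]>75)&(h<70)
    if R: m&=cv2.dilate(R[0]['pixels'].astype(np.uint8),np.ones((5,5)))>0
    S=q[m]
    if len(S)<5: print('lever none');return d
    mm=S.mean(0);w,V=np.linalg.eigh(np.cov(S[:,:2].T));v=V[:,1]*np.sign(V[:,1]@(mm[:2]-[4,66]))
    print(cam,'lever n',len(S),'mean',mm.round(1),'ang from mean',np.degrees(np.arctan2(mm[1]-66,mm[0]-4)).round(1),'pca',np.degrees(np.arctan2(v[1],v[0])).round(1),'zmax',S[:,2].max().round(1),'rmax',np.hypot(*(S[:,:2]-[4,66]).T).max().round(1))
    return d
E
python3 -c "
from h import *
lever();lever('side')"
```

```text
top lever n 166 mean [ 13.4 118.1 135.3] ang from mean 79.8 pca 79.8 zmax 152.0 rmax 75.0
lever none
```

move_arm:
  motion:
    - [[0.0016,-0.0057,0,-4,-1],[0.0016,-0.0057,0,-4,-1],[0.0008,-0.0028,0,-2,-1],[0,0,0,0,-1],[0,0.008,0,0,-1],[0,0.02,0,0,-1],[0,0.03,-0.02,0,-1],[0,0.03,-0.03,0,-1],[0,0.03,-0.03,0,-1]]

```text
time: 15.47
tool_pos: [0.4239, 0.2298, 0.1219]
ee_rot: [-0.001, -0.419, 0.908, -0.0]
contact_force: [0.2, 0.7, -0.3]
finger_gap: 0.0007
finger_force: 0.0
```

```bash
python3 -c "
from h import *
where();lever();strap();strap('side')"
```

```text
t 15.47 board mm [-142.2   -9.8  121.9] toolY vs boardY deg 87.95 F [ 0.2  0.7 -0.3] gap 0.001 j [ 0.45  0.18  2.21  0.    0.76 -1.99]
top lever n 161 mean [  4.1 118.9 135.5] ang from mean 89.9 pca 89.9 zmax 152.6 rmax 75.4
top strap mean [ 3.1 13.1] 541 pca ang 89.3 stud->mean ang 89.1 far 104.9
side strap mean [ 4.1 12.7] 415 pca ang 89.0 stud->mean ang 90.1 far 110.8
```

Strap at 89–90°. Next I move above the lever.

move_arm:
  motion:
    - [[0,0,-0.04,-2,-1],[0,0,-0.038,0,-1],[-0.0237,-0.0244,0,0,-1],[-0.0237,-0.0244,0,0,-1],[-0.0237,-0.0244,0,0,-1],[-0.0237,-0.0244,0,0,-1],[-0.0237,-0.0244,0,0,-1],[-0.0237,-0.0244,0,0,-1],[0,0,0,0,-1],[0,0,0,0,-1]]

```text
time: 16.6
tool_pos: [0.6304, 0.2489, 0.1974]
ee_rot: [-0.001, -0.435, 0.901, 0.0]
contact_force: [-0.7, 0.2, 0.3]
finger_gap: 0.0003
finger_force: 0.0
```

```bash
python3 -c "
from h import *
where()"
```

```text
t 16.6 board mm [  7.7 133.5 197.4] toolY vs boardY deg 89.95 F [-0.7  0.2  0.3] gap 0.0 j [ 0.34  0.36  1.79 -0.    0.99 -2.13]
```

move_arm:
  motion:
    - [[0,0.0037,0.02,0,-1],[0,0,0.02,0,-1],[0,0,0.01,0,-1],[-0.0031,0,0.0027,0,-1],[-0.0031,0,0.0027,0,-1],[-0.0045,0,0.0052,0,-1],[-0.0045,0,0.0052,0,-1],[-0.0035,0,0.0058,0,-1],[-0.0035,0,0.0058,0,-1],[0,0,0,0,-1]]

```text
time: 17.43
tool_pos: [0.6404, 0.2702, 0.1214]
ee_rot: [-0.0, -0.436, 0.9, 0.0]
contact_force: [0.3, -0.5, 1.5]
finger_gap: 0.0005
finger_force: 0.4
```

```bash
python3 -c "
from h import *
where();d=strap('side');strap();cv2.imwrite('pics/p4.png',cv2.resize(d['image'][150:350,200:450,::-1],(750,600)))"
```

```text
t 17.43 board mm [  2.2 156.4 121.4] toolY vs boardY deg 90.1 F [ 0.3 -0.5  1.5] gap 0.001 j [ 0.37  0.48  1.78  0.    0.88 -2.11]
side strap mean [ 3.7 13.7] 403 pca ang 89.5 stud->mean ang 89.7 far 111.0
top strap mean [  5.4 -10.3] 272 pca ang 80.2 stud->mean ang 91.1 far 105.7
```

View pics/p4.png

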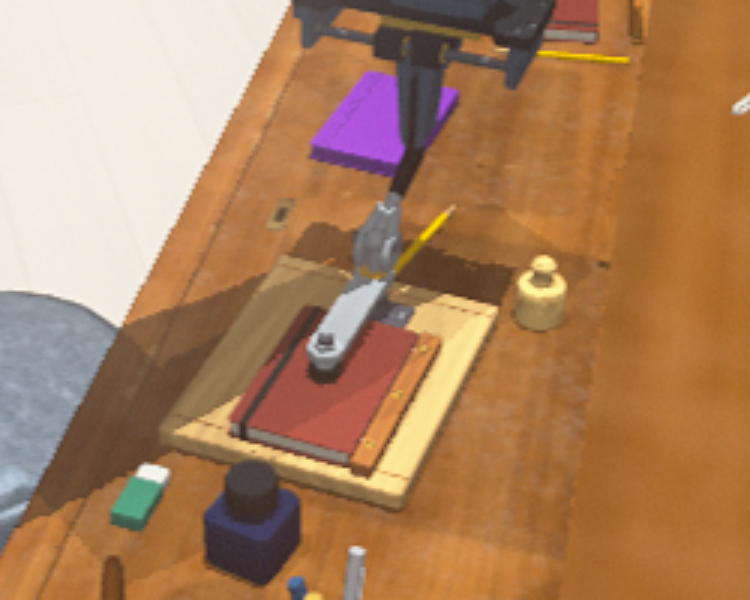

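The finger sits on the handle near (410,160), and the strap is square over the middle of the book with the pad at (322,360). I keep pushing down.

move_arm:
  motion:
    - [[-0.0024,-0.001,0.0064,0,-1],[-0.0024,0,0.0064,0,-1],[-0.0013,0,0.0067,0,-1],[-0.0013,0,0.0067,0,-1],[0,0,0.005,0,-1],[0,0,0.005,0,-1],[0,0,0.005,0,-1],[0,0,0,0,-1]]

```text
time: 18.3
tool_pos: [0.645, 0.2746, 0.08]
ee_rot: [-0.001, -0.436, 0.9, 0.0]
contact_force: [0.7, -0.5, 0.9]
finger_gap: 0.0003
finger_force: 0.3
```

```bash
python3 -c "
from h import *
where()"
```

```text
t 18.3 board mm [  3.1 162.8  80. ] toolY vs boardY deg 90.08 F [ 0.7 -0.5  0.9] gap 0.0 j [ 0.37  0.55  1.77 -0.    0.83 -2.1 ]
```

move_arm:
  motion:
    - [[0,0,0.002,0,-1],[0,0,0.002,0,-1],[0,0,0.001,0,-1],[0,0,0,0,-1]]

```text
time: 18.63
tool_pos: [0.6453, 0.2747, 0.076]
ee_rot: [-0.0, -0.436, 0.9, -0.0]
contact_force: [-0.8, 0.0, 1.1]
finger_gap: 0.0006
finger_force: 0.7
```

move_arm:
  motion:
    - [[0,0,0.0015,0,-1],[0,0,0.0015,0,-1],[0,0,0,0,-1]]

```text
time: 18.88
tool_pos: [0.6458, 0.2749, 0.0737]
ee_rot: [0.0, -0.436, 0.9, -0.0]
contact_force: [-3.6, -1.9, 10.1]
finger_gap: 0.0004
finger_force: 4.5
```

```bash
python3 -c "
from h import *
where();d=strap('side');cv2.imwrite('pics/p5.png',cv2.resize(d['image'][150:350,200:450,::-1],(750,600)))"
```

```text
t 18.88 board mm [  3.6 163.5  73.7] toolY vs boardY deg 90.09 F [-3.6 -1.9 10.1] gap 0.0 j [ 0.37  0.55  1.77 -0.    0.82 -2.1 ]
side strap mean [ 2.8 12.7] 329 pca ang 88.8 stud->mean ang 88.7 far 109.5
```

View pics/p5.png

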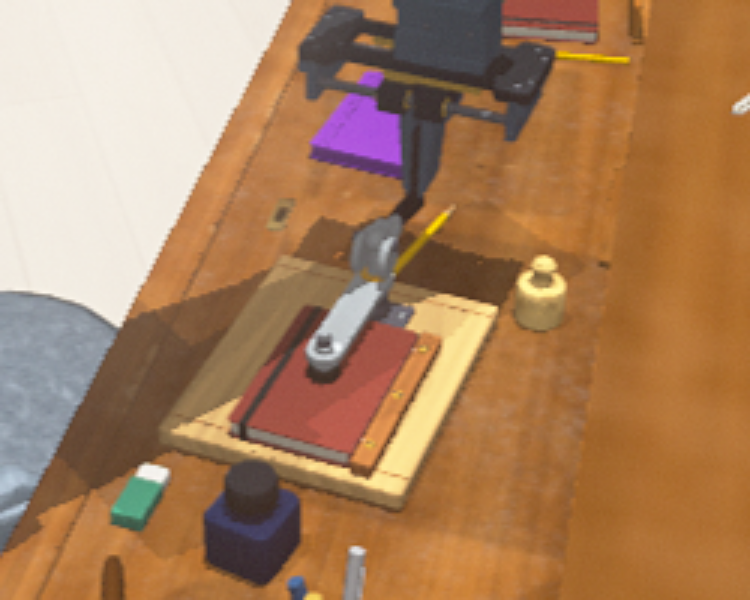

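The lever is just below level with the finger at (412,205), and the force is rising, so it is at the stop. I press a little more to make sure.

move_arm:
  motion:
    - [[0,0,0.001,0,-1],[0,0,0.0005,0,-1],[0,0,0,0,-1]]

```text
time: 19.23
tool_pos: [0.646, 0.275, 0.073]
ee_rot: [0.0, -0.436, 0.9, -0.0]
contact_force: [-5.3, -3.0, 17.4]
finger_gap: 0.0007
finger_force: 7.8
```

move_arm:
  motion:
    - [[0,0,-0.004,0,-1],[0,0,-0.02,0,-1],[0,0,-0.035,0,-1],[-0.03,0,-0.03,0,-1],[-0.04,0,-0.02,0,-1],[-0.04,0,0,0,-1],[-0.04,0,0,0,-1],[0,0,0,0,-1]]

```text
time: 19.9
tool_pos: [0.7395, 0.3946, 0.179]
ee_rot: [0.002, -0.436, 0.9, 0.0]
contact_force: [1.2, 1.2, -0.4]
finger_gap: 0.0003
finger_force: 0.0
```

```bash
python3 -c "
from h import *
where();lever();d=strap();strap('side');book();book('side')
q=tob(cloud(d),b)*1000
m=(abs(q[...,0]-4)<4)&(q[...,1]>105)&(q[...,1]<168)&(q[...,2]>30);S=q[m];print('lever profile slope deg',np.degrees(np.arctan(np.polyfit(S[:,1],S[:,2],1)[0])).round(1),S[:,1].max())
m=(abs(q[...,0]-4)<8)&(q[...,1]>-15)&(q[...,1]<20);print('strap z',np.nanmedian(q[m][:,2]))
cv2.imwrite('pics/p6.png',cv2.resize(d['image'][180:330,220:420,::-1],(800,600)))"
```

```text
t 19.9 board mm [  2.5 315.5 179. ] toolY vs boardY deg 90.18 F [ 1.2  1.2 -0.4] gap 0.0 j [ 0.46  0.62  1.43  0.    1.08 -2.01]
top lever n 149 mean [  5.2 133.6  78.4] ang from mean 89.0 pca 89.6 zmax 85.7 rmax 92.0
top strap mean [ 2.9 10.8] 457 pca ang 88.2 stud->mean ang 88.8 far 105.3
side strap mean [ 3.3 15.1] 325 pca ang 89.1 stud->mean ang 89.2 far 108.1
top [(0, np.float64(-97.7), np.float64(-43.2)), (10, np.float64(-98.1), np.float64(-40.8)), (20, np.float64(-97.7), np.float64(35.8)), (30, np.float64(-97.7), np.float64(36.0)), (40, np.float64(-97.2), np.float64(36.1))]
[(-75, np.float64(-40.9), np.float64(47.7)), (-60, np.float64(-40.6), np.float64(47.9)), (-30, np.float64(-40.9), np.float64(48.2)), (0, np.float64(-40.2), np.float64(47.9)), (30, np.float64(-40.2), np.float64(48.3))]
side [(0, np.float64(-102.5), np.float64(-47.2)), (10, np.float64(-102.1), np.float64(22.4)), (20, np.float64(-102.5), np.float64(34.1)), (30, np.float64(-101.4), np.float64(35.8)), (40, np.float64(-102.8), np.float64(32.9))]
[(-75, np.float64(-40.3), np.float64(45.4)), (-60, np.float64(-38.8), np.float64(47.4)), (-30, np.float64(-41.5), np.float64(46.4)), (0, np.float64(-41.6), np.float64(44.6)), (30, np.float64(-36.9), np.float64(46.3))]
lever profile slope deg -11.4 159.64652088637055
strap z 56.40783066543131
```

View pics/p6.png

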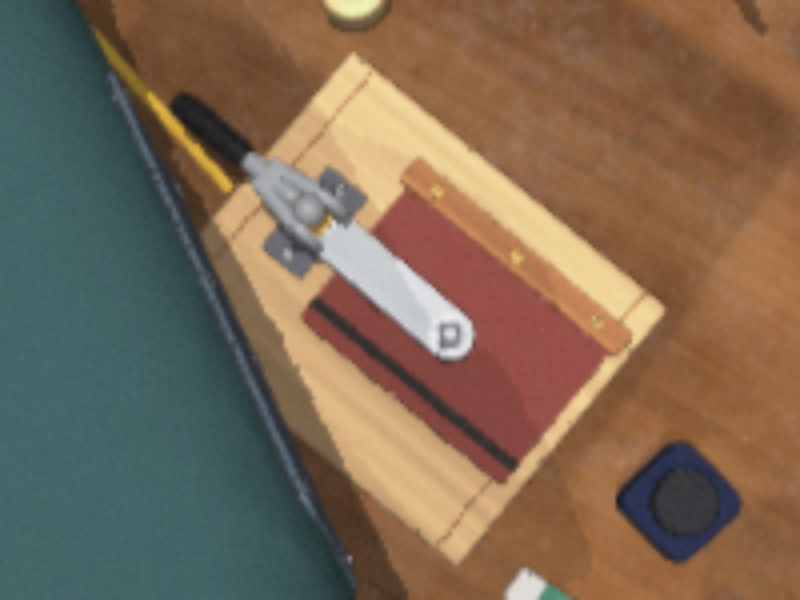

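The spine is flush along the rail ((410,190)–(605,350)) and the pad is at the middle of the cover (450,335). The lever slopes -11.4°, which is its end stop, the strap is lowered by about 5 mm, and the robot is clear.

```bash
python3 -c "
from h import *
print(env.job_done())"
```

```text
the job is handed in; nothing more can be done
None
```

The notebook is clamped and the job handed in at about 20 s of the 64: the spine measures flush to the rail, the strap is within about 1° of square with the pad within about 2 mm of the cover's middle, and the lever is down on its end stop.

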